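Re-tension a slack spring arm on a sample clamp

TASK

The spring arm of the sample clamp has gone slack: slide the grey block on top of its housing until a push of 8 N straight down on the button half-way along the arm sinks the button 6 mm (both to within about half a unit), and finish with such a test push, held steady for a moment. At no time push the arm harder than about 9 N or sink the button further than about 10 mm. Then let go of everything, so that the arm is free again, and leave the other things on the bench where they stand.

Things in the scene. Friction and masses are not known exactly. Their poses are not given: they have to be found in the camera images.
- sample_clamp: The clamp, screwed to the bench: grey base plate 80x250x10 mm with an aluminium housing (54 mm wide, 100 mm long, top 68 mm above the bench). Origin on the bench right below the arm's pivot. Its y axis runs along the clamp: housing at y = +4 to +104 mm, spring arm out to y = -124 mm; z is up.
- spring_arm: Spring arm: steel leaf 22 mm wide, 124 mm long, level at rest 50 mm above the bench. Origin at its pivot (root); it bends down about the clamp's x axis and springs back. Hard stop when the button is 13.7 mm down. Force that holds the button 6 mm down, by how far the grey block is from its right setting: 40 mm short 1.0 N, 30 short 2.3, 20 short 3.9, 10 short 5.8, right 8.0, 10 beyond 10.5 N.
- button_top (a point): Domed dark button on the arm's mid-span, 16 mm wide, 7 mm proud of the leaf, 60 mm from the pivot. This point: the centre of its top, 58.2 mm above the bench at rest. It resists from the first touch (preload 0.8 N when very slack, 4 N when set right), then as a spring: 0.65 N per mm when set right, less when slack.
- tension_slide (a joint): How far (m) the grey block stands from the arm end of its slot: 0 to 0.048, growing along the clamp's +y (away from the arm). Takes about 3 N to slide and stays put. Towards +y stiffens the arm. The right setting lies between 0.010 and 0.040, at least 6 mm towards +y of the start; it differs each time since the spring sits unseen at an unknown offset inside: only pressing tells.
- slide_grip (a point): Centre of the grey block on top of the housing: 14 mm along the clamp's y (the slot), 26 mm across it, 27 mm tall, its top 95 mm above the bench. The point lies half-way up, 82 mm above the bench. Can be gripped from above or pushed on its end.
- marker_pen: Bystander: a felt pen, 132 mm, lying along the near side of the clamp.
- dropper_bottle: Bystander: a small dropper bottle, 91 mm tall, left of the clamp's housing; origin under its base.
- timer: Bystander: a flat bench timer, 58x62x20 mm, right of the arm's free end.
- beaker_1: Bystander: a clear beaker, 61 mm wide and 70 mm tall, further right.
- rack: Bystander: a rack with three tubes in it, 142 mm long and about 85 mm tall, at the back.
- bottle: Bystander: a capped bottle 168 mm tall, 62 mm wide, at the back left.
- tips: Bystander: a pipette tip box, 88x122x70 mm, at the right.
- slides: Bystander: a low flat box, 93x84x34 mm, at the right.

How it is judged (in metres and radians):
On the way, in this order (a step that is already met when the one before it is completed fails the run):
1. the block has been slid at least 5.5 mm along its slot from the slack end (value of joint tension_slide above 0.0055 m), for 0.1 s.
2. test push: the fingers, over the button (grasp point within 22 mm of it from above), hold it 6 mm down (5.4 to 6.6) with 8 N (7.4 to 8.6) for 0.4 s (horizontal distance between the grasp point and button_top below 0.022 m and contact force between the fingers and spring_arm between 7.4 and 8.6 N and z of button_top in the frame of sample_clamp between 0.0516 and 0.0528 m), for 0.4 s.
At the end, for the whole second after the job is handed in: The block stands still, more than 5.5 mm from the slack end of its slot; the arm is released and back up (button within 1 mm of its rest height); the fingers touch no part of the clamp (value of joint tension_slide above 0.0055 m and velocity of joint tension_slide below 0.002 m/s and z of button_top in the frame of sample_clamp above 0.0572 m and contact force between the fingers and spring_arm below 0.1 N and contact force between the fingers and sample_clamp below 0.1 N).
It fails at once if the arm pushed with more than 10 N (contact force between any of the fingers, the arm and spring_arm above 10 N).
It fails at once if the button bent down more than 11 mm (z of button_top in the frame of sample_clamp below 0.0472 m).
It fails at once if a bystander moved more than 30 mm (distance of any of marker_pen, dropper_bottle, timer, beaker_1, rack, bottle, tips, slides from where it was at the start of the episode above 0.03 m).
It also fails if it takes over 72 s, if anything falls off the work surface, if the arm or the gripper's body presses on something with over 40 N, if the wrist force passes 120 N, or if a joint passes its speed limit or range.

ROBOT

A 6-joint arm with a two-finger parallel gripper is mounted at the origin on a cart in front of the work surface, level with it; the furniture and walls round the work are solid. World frame = base frame: x ahead of the robot, y to its left, z up, the work surface at z = 0. Lengths are in m, angles in degrees, forces in N, time in s.
With the tool pointing down it reaches from about 0.4 to 0.825 m from the base axis. Payload 7 kg.
Tool frame: the origin (TCP) lies between the finger pads; the fingertips stand ctrl.tip_extent ahead of it and the grasp point (between the pads) lies 2 mm behind it (ctrl.tip_extent is the distance from the TCP to the fingertips, in m); z points along the fingers, y is the direction in which the jaws open and shut (so a half turn about z gives the same grasp; the last joint's range is limited). The gripper opens to 88 mm and grips with 3 to 60 N. Pads are 19 mm wide; open, the fingers measure 130 mm over their backs; the gripper's body (78 mm by 193 mm) begins 47 mm behind the grasp point.
Start: joints at [79.933, 20.546, 0.682, 0, -70.136, -16.507], TCP at [0.302, 0.604, 0.244] pointing down, gripper open.
Joint ranges: [-176.03, 176.03], [-82.01, 121.73], [-58.28, 71.71], [-173.87, 95.51], [-174.79, -0.11], [-173.66, 173.66]. Speed limits (degrees/s): [136.94, 136.94, 172.46, 180, 180, 180].

INTERFACE

Orientations are given as [roll, pitch, yaw] about the fixed x, y, z axes, in that order (R = Rz(yaw) Ry(pitch) Rx(roll)).
In Python, from plant import ctrl gives the robot as it stands.
- The arm moves only by the shell command python3 -m handwheel 'ROWS' [OPENING]. ROWS is JSON, a list of rows, each a list of 6 numbers: the shift along the tool's x, y, z in m, then the turn, a rotation vector about the tool's x, y, z in rad. In form: [[dx, dy, dz, ax, ay, az], ...]. A call has 1 to 8 rows; each row is the pose to reach, as a shift and turn from the pose commanded when the call began, along the tool's axes at that moment; what a row does not reach only later rows make up. A row lasts 1/8 s, in which the tool goes at most 62.5 mm and 10.7 degrees, less where a joint would pass 70% of its speed; a pose out of reach is approached as far as the arm can. A call with a gripper value outside its range is refused whole. OPENING is the closure, from -1 (fully open) to 1 (shut), so that 0 is half open, set as the call begins (- or left out, the last holds). The fingers move at their own pace and stop on an object; the grip force is fixed at half the most. Time passes only in rows, so rows that repeat a pose let the fingers close. It gives the time, the measured TCP pose, the force and the opening at its end, in the units of the state.
- ctrl.get_obs(): the state, without advancing time (a new reading comes with each control period).
- ctrl.snapshot(name): name is "side" or "top" or "wrist"; returns a dict with "img" (400x640x3 uint8, blue, green, red), "fx", "fy", "cx", "cy" (pixels), "R" (3x3) and "t" (3): a world point X has camera coordinates R X + t. Camera axes: x right, y down, z forward; pixel columns grow to the right and rows downward; lengths in m; the calibration is good to about 2 mm. The wrist camera is an equidistant fisheye: a pixel r from the principal point sees the ray r / f radians off the axis. A picture is of the moment at which its call begins. There is no depth.
- ctrl.close_job(): hands the job in, once; it reports no verdict.
The state is a dict: "clock": time; "joint_pos": joint angles; "qvel": joint speeds; "tau": joint torques, N m; "tool_pos": TCP position; "orientation": TCP orientation; "force": force on the tool from outside, world axes, zero at the start; "moment": the same for the moment, N m; "opening": finger opening in m.
Only numpy, scipy, OpenCV 4.12 (cv2) and the standard library are available. Lean on these libraries where they do the work, as an engineer would, in place of code of your own. Each camera call takes 0.05 s, during which the arm holds its last target.

## Working session

There is one attempt and no reset: what is moved stays moved. The work goes in short steps, Python scripts to look and compute and a shell command to move; the robot and the scene stay as the last step left them, time stands still between calls to the robot, and variables do not carry over. Pictures are saved under pics/ and viewed, and the job is handed in when it is done.

```bash
ls; mkdir -p pics
python3 - <<'E'
from plant import ctrl
import cv2
print(ctrl.get_obs(), ctrl.tip_extent)
for n in ("side","top","wrist"):
    s=ctrl.snapshot(n); cv2.imwrite(f"pics/{n}0.png",s["img"]); print(n,s["fx"],s["fy"],s["cx"],s["cy"],s["R"],s["t"])
E
```

```text
pics
{'clock': 0.0, 'joint_pos': array([ 7.99319175e+01,  2.05933181e+01,  6.33031479e-01, -1.90363824e-02,
       -7.01364741e+01, -1.65082184e+01]), 'qvel': array([ 0.01806125, -0.01966118, -0.08544432, -0.01796636,  0.0042818 ,
        0.01149093]), 'tau': array([-1.54633934e-03, -5.82724714e+01,  2.93052953e+01,  6.99731693e+00,
        6.71006273e-03, -1.73979934e-04]), 'tool_pos': array([0.30179416, 0.60325261, 0.24259919]), 'orientation': array([ 1.79902143e+02, -1.03398116e-02, -2.65827754e+01]), 'force': array([-0.42913163, -0.26993106, -0.43585549]), 'moment': array([-0.00185886, -0.00762059, -0.02744121]), 'opening': 0.08722187175762651} 0.017
side 483.23747054333097 483.23747054333097 329.0792670870132 200.39825545057636 [[-0.97482946 -0.22194847  0.02112798]
 [-0.1458217   0.56303323 -0.81346765]
 [ 0.16865215 -0.79607315 -0.58122628]] [0.50379622 0.1689591  1.76290583]
top 520.3141482733715 520.3141482733715 320.61178971887665 206.42843172861205 [[-2.51195579e-02 -9.99684434e-01  2.01294775e-04]
 [-9.89595195e-01  2.48375042e-02 -1.41719611e-01]
 [ 1.41669890e-01 -3.75913431e-03 -9.89906820e-01]] [-0.04710554  0.56547795  1.67879412]
wrist 309.70691628693146 309.70691628693146 319.65561266664554 198.08342363723494 [[-0.44817745 -0.89394172  0.00227423]
 [-0.85297699  0.42839834  0.29816961]
 [-0.26752053  0.13169303 -0.95451019]] [ 0.67421149 -0.03772753  0.39165246]
```

View pics/side0.png

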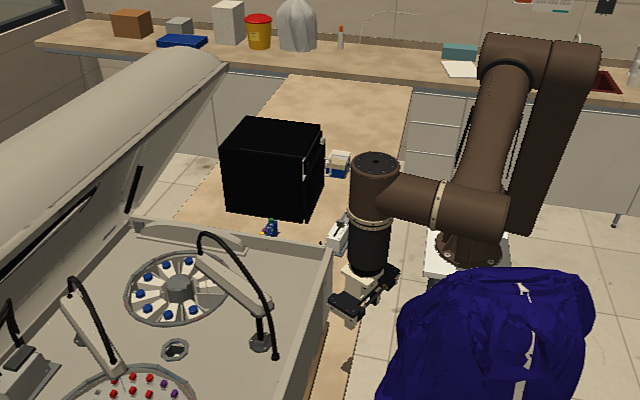

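View pics/top0.png

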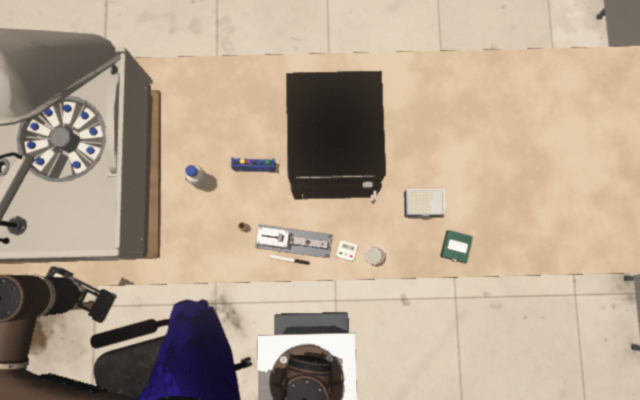

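View pics/wrist0.png

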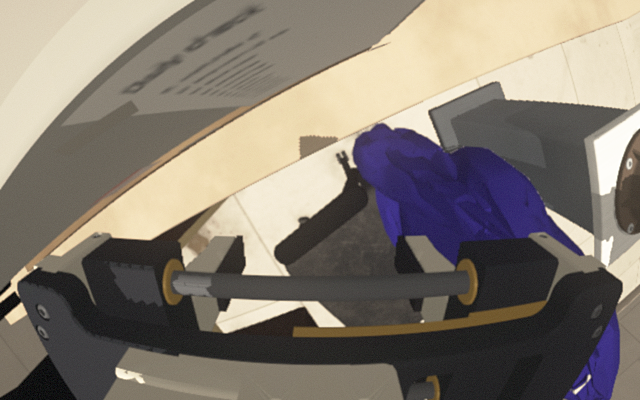

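The top view shows the clamp at about (258-332, 226-256), housing to the left (world +y). The pen is just below it, at (290,260). I'll enlarge it.

Run:
```python
import cv2
i=cv2.imread("pics/top0.png")[215:272,225:395]
cv2.imwrite("pics/top0c.png",cv2.resize(i,None,fx=4.7,fy=4.7,interpolation=cv2.INTER_CUBIC))
```

```text
(no output)
```

View pics/top0c.png

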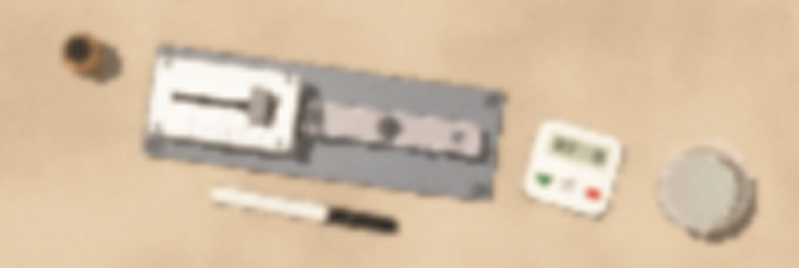

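```bash
cat > h.py <<'E'
import numpy as np
from scipy.spatial.transform import Rotation as Ro
def ray(s,u,v,fish=False):
    if fish:
        d=np.array([u-s["cx"],v-s["cy"]]); r=np.hypot(*d); th=r/s["fx"]
        c=np.r_[np.sin(th)*d/max(r,1e-9),np.cos(th)]
    else: c=np.array([(u-s["cx"])/s["fx"],(v-s["cy"])/s["fy"],1])
    R=np.array(s["R"]);t=np.array(s["t"])
    return -R.T@t, R.T@c
def at(s,u,v,z,fish=False):
    o,d=ray(s,u,v,fish); return o+d*(z-o[2])/d[2]
def delta(o,target,yaw):
    "shift and rotvec in tool axes from the measured pose to target, tool pointing down at yaw"
    R0=Ro.from_euler('xyz',o["orientation"],degrees=True); R1=Ro.from_euler('xyz',[180,0,yaw],degrees=True)
    return R0.inv().apply(np.array(target)-o["tool_pos"]),(R0.inv()*R1).as_rotvec()
E
python3 - <<'E'
from plant import ctrl
from h import *
s=ctrl.snapshot("top")
g=lambda x,y,z: at(s,225+(x+.5)/4.7-.5,215+(y+.5)/4.7-.5,z)
P=[g(*p,0.01) for p in((160,45),(503,92),(493,200),(145,155))]
for p in P:print(p)
print("centre",sum(P)/4)
d=P[0]+P[3]-P[1]-P[2]; print("ydir yaw(angle of clamp y from world y)",np.degrees(np.arctan2(-d[0],d[1])),np.hypot(*d[:2])/2)
print("button",g(389,128,.058)); print("block",g(265,107,.095)); print("tip",g(483,140,.05))
print("bottle",g(78,48,.09))
E
```

```text
[0.51366158 0.14738444 0.01      ]
[ 0.47399698 -0.09580281  0.01      ]
[ 0.39780338 -0.08660049  0.01      ]
[0.43568996 0.15863767 0.01      ]
centre [0.45528797 0.0309047  0.01      ]
ydir yaw(angle of clamp y from world y) -9.021992177312377 0.24727189741227804
button [ 0.44686204 -0.01545522  0.058     ]
block [0.46035713 0.06699853 0.095     ]
tip [ 0.43752715 -0.08009035  0.05      ]
bottle [0.50409249 0.19371752 0.09      ]
```

Run:
```python
from plant import ctrl
from h import *
o=ctrl.get_obs()
for t in ((.325,.29,.245),(.447,-.0155,.19)): print(*[np.round(a,4) for a in delta(o,t,-9.0)])
```

```text
[ 0.1609  0.27   -0.0017] [ 0.0011  0.     -0.3068]
[0.4067 0.4885 0.0535] [ 0.0011  0.     -0.3068]
```

```bash
python3 -m handwheel '[[0.03,0.05,0,0,0,0],[0.06,0.1,0,0,0,-0.05],[0.09,0.15,0,0,0,-0.1],[0.12,0.2,0,0,0,-0.15],[0.14,0.235,0,0,0,-0.2],[0.161,0.27,0,0,0,-0.25],[0.161,0.27,0,0,0,-0.307],[0.161,0.27,0,0,0,-0.307]]' 1; python3 -c "
from plant import ctrl
from h import *
print(*[np.round(a,4) for a in delta(ctrl.get_obs(),(.447,-.0155,.19),-9.0)])"
```

```text
clock: 1.2
tool_pos: [0.3253, 0.2899, 0.2439]
orientation: [-179.9, -0.0, -9.0]
force: [0.6, -0.2, -0.0]
opening: 0.0134
[0.1682 0.2825 0.0537] [-0.0009 -0.0002 -0.0007]
```

```bash
python3 -m handwheel '[[0.028,0.047,0.009,0,0,0],[0.056,0.094,0.018,0,0,0],[0.084,0.141,0.027,0,0,0],[0.112,0.188,0.036,0,0,0],[0.14,0.235,0.045,0,0,0],[0.168,0.282,0.054,0,0,0],[0.168,0.282,0.054,0,0,0],[0.168,0.282,0.054,0,0,0]]'; python3 -c "
from plant import ctrl
import cv2
cv2.imwrite('pics/w1.png',ctrl.snapshot('wrist')['img'])
i=ctrl.snapshot('top')['img'];cv2.imwrite('pics/t1.png',cv2.resize(i[180:290,210:410],None,fx=4,fy=4,interpolation=cv2.INTER_CUBIC))"
```

```text
clock: 2.2
tool_pos: [0.4472, -0.0146, 0.1893]
orientation: [180.0, 0.0, -9.1]
force: [-0.8, 0.4, 0.4]
opening: 0.0007
```

View pics/w1.png

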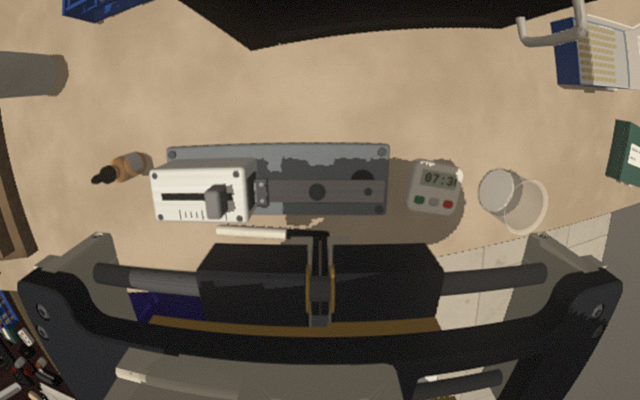

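View pics/t1.png

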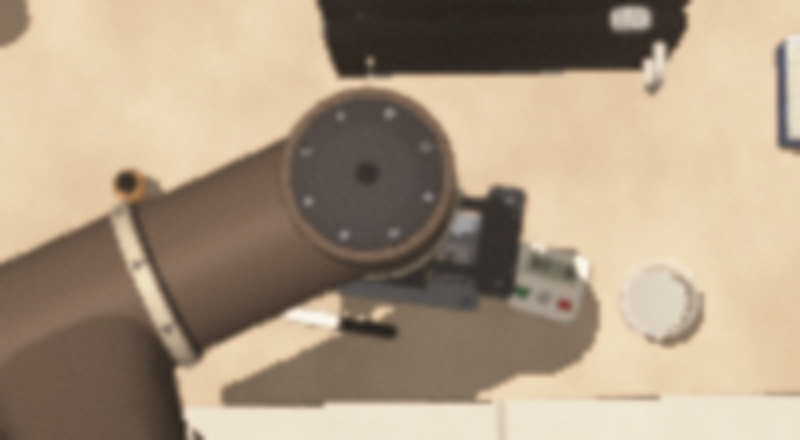

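Wrist view: button near (317,192), block near (217,202), fingers shut and clear of everything. I'll enlarge it.

Run:
```python
import cv2
i=cv2.imread("pics/w1.png")[135:235,140:400]
cv2.imwrite("pics/w1c.png",cv2.resize(i,None,fx=3,fy=3,interpolation=cv2.INTER_CUBIC))
```

```text
(no output)
```

View pics/w1c.png

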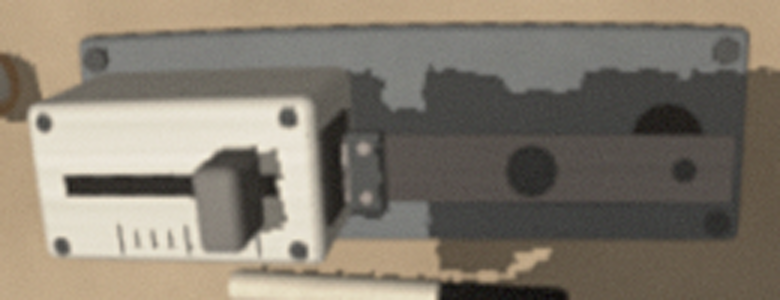

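Run:
```python
from plant import ctrl
from h import *
s=ctrl.snapshot("wrist")
g=lambda x,y,z: at(s,140+(x+.5)/3-.5,135+(y+.5)/3-.5,z,True)
b=g(531,170,.057);print("button",b)
for p in((195,168),(243,165),(242,250),(205,252)):print("blk",g(*p,.095))
for p in((35,103),(318,98),(330,258),(50,258)):print("hous",g(*p,.068))
for p in((82,40),(748,30),(738,238)):print("plate",g(*p,.01))
print("slot",g(66,185,.068))
o=ctrl.get_obs();print(o["tool_pos"],o["force"])
print(delta(o,[b[0],b[1],.077],-9))
```

```text
button [ 0.44996252 -0.01133685  0.057     ]
blk [0.47610336 0.07827095 0.095     ]
blk [0.47462114 0.06396675 0.095     ]
blk [0.45055019 0.07065826 0.095     ]
blk [0.45155937 0.08205034 0.095     ]
hous [0.50058791 0.14129473 0.068     ]
hous [0.48470095 0.04634067 0.068     ]
hous [0.43498716 0.05390546 0.068     ]
hous [0.44867224 0.15273255 0.068     ]
plate [0.51412323 0.15037786 0.01      ]
plate [ 0.47551833 -0.09229298  0.01      ]
plate [ 0.39858826 -0.0808944   0.01      ]
slot [0.47225984 0.13781858 0.068     ]
[ 0.44713207 -0.01346663  0.18978283] [-1.00579859 -0.12700225  0.02247715]
(array([ 0.00242401, -0.00250901,  0.1127845 ]), array([-0.00028984, -0.00038315,  0.00189387]))
```

```bash
python3 -m handwheel '[[0.0024,-0.001,0.05,0,0,0],[0.0024,-0.001,0.095,0,0,0],[0.0024,-0.001,0.105,0,0,0],[0.0024,-0.001,0.105,0,0,0],[0.0024,-0.001,0.105,0,0,0],[0.0024,-0.001,0.105,0,0,0]]'
cat > o.py <<'E'
from plant import ctrl
import numpy as np
o=ctrl.get_obs();print(o["clock"],np.round(o["tool_pos"],5),np.round(o["force"],2))
E
python3 o.py; python3 -m handwheel '[[0,0,0,0,0,0]]'; python3 o.py;python3 -m handwheel '[[0,0,0,0,0,0]]'; python3 o.py
```

```text
clock: 3.1
tool_pos: [0.4505, -0.0136, 0.0859]
orientation: [-179.9, -0.1, -9.0]
force: [0.1, 0.4, 0.9]
opening: 0.0002
3.1 [ 0.45051 -0.01357  0.08593] [0.12 0.44 0.9 ]
clock: 3.22
tool_pos: [0.4501, -0.0138, 0.0854]
orientation: [-180.0, -0.1, -9.0]
force: [0.7, -0.2, -0.4]
opening: 0.0004
3.225 [ 0.45005 -0.01385  0.08537] [ 0.65 -0.2  -0.4 ]
clock: 3.35
tool_pos: [0.4498, -0.014, 0.0849]
orientation: [-180.0, -0.0, -9.0]
force: [0.4, -0.6, 0.0]
opening: 0.0006
3.35 [ 0.44979 -0.014    0.08494] [ 0.43 -0.59  0.03]
```

```bash
cat > avg.py <<'E'
import sys
from plant import ctrl
import numpy as np
n=int(sys.argv[1]) if len(sys.argv)>1 else 16
Z=[];F=[]
for _ in range(n):
    ctrl.snapshot("top"); o=ctrl.get_obs(); Z.append(o["tool_pos"]);F.append(o["force"])
Z=np.array(Z);F=np.array(F)
print("t",o["clock"],"pos",np.round(Z.mean(0),5),"sd z",Z[:,2].std().round(5),"F",F.mean(0).round(3),"sd",F[:,2].std().round(2),"tip z mm",(Z[:,2].mean()*1e3-17).round(2),"open",o["opening"])
E
python3 avg.py 16; python3 avg.py 10
```

```text
t 4.15 pos [ 0.44961 -0.01402  0.08457] sd z 8e-05 F [ 0.116 -0.012 -0.086] sd 0.45 tip z mm 67.57 open 0.0005180962179574475
t 4.65 pos [ 0.44961 -0.01399  0.08457] sd z 1e-05 F [-0.166 -0.049 -0.033] sd 0.49 tip z mm 67.57 open 0.0006566388349649694
```

```bash
python3 -m handwheel '[[0,0,0.004,0,0,0],[0,0,0.008,0,0,0],[0,0,0.012,0,0,0],[0,0,0.012,0,0,0],[0,0,0.012,0,0,0],[0,0,0.012,0,0,0],[0,0,0.012,0,0,0]]'; python3 avg.py 12
```

```text
clock: 5.52
tool_pos: [0.4495, -0.014, 0.0726]
orientation: [180.0, 0.0, -9.0]
force: [-1.2, -1.7, 2.2]
opening: 0.0005
t 6.125 pos [ 0.44955 -0.01402  0.07258] sd z 2e-05 F [-1.023 -0.94   1.571] sd 0.5 tip z mm 55.58 open 0.0003346197125986252
```

```bash
python3 -m handwheel '[[0,0,0.002,0,0,0],[0,0,0.0034,0,0,0],[0,0,0.0034,0,0,0],[0,0,0.0034,0,0,0],[0,0,0.0034,0,0,0]]'; python3 avg.py 16
```

```text
clock: 6.75
tool_pos: [0.4496, -0.014, 0.0692]
orientation: [-180.0, -0.0, -9.0]
force: [-0.5, -0.9, 2.2]
opening: 0.0003
t 7.55 pos [ 0.44965 -0.01398  0.06919] sd z 2e-05 F [-0.294 -1.325  2.029] sd 0.53 tip z mm 52.19 open 0.000361197005970408
```

```bash
python3 -m handwheel '[[0,0,-0.03,0,0,0],[0,0,-0.065,0,0,0],[0,0,-0.065,0,0,0],[0,0,-0.065,0,0,0]]'; python3 -c "
from plant import ctrl
from h import *
o=ctrl.get_obs();print(o['tool_pos'])
for z in(.13,.094): print(*[np.round(a,4) for a in delta(o,(.4625,.072,z),-9.0)])"
```

```text
clock: 8.05
tool_pos: [0.4493, -0.0139, 0.1338]
orientation: [-180.0, 0.0, -9.0]
force: [-0.3, -0.9, 0.5]
opening: 0.0004
[ 0.44925654 -0.01388852  0.13375724]
[-0.0004 -0.0869  0.0038] [-0.0004  0.0002  0.    ]
[-0.0003 -0.0869  0.0398] [-0.0004  0.0002  0.    ]
```

```bash
python3 -m handwheel '[[0,-0.044,0,0,0,0],[0,-0.087,0,0,0,0],[0,-0.087,0,0,0,0],[0,-0.087,0,0,0,0],[0,-0.087,0,0,0,0],[0,-0.087,0,0,0,0],[0,-0.087,0,0,0,0]]' -1; python3 -c "
from plant import ctrl
import cv2
i=ctrl.snapshot('wrist')['img'];cv2.imwrite('pics/w2.png',i)"
```

```text
clock: 8.93
tool_pos: [0.4631, 0.0715, 0.1342]
orientation: [-180.0, -0.0, -9.0]
force: [0.6, 0.0, 0.0]
opening: 0.065
```

View pics/w2.png

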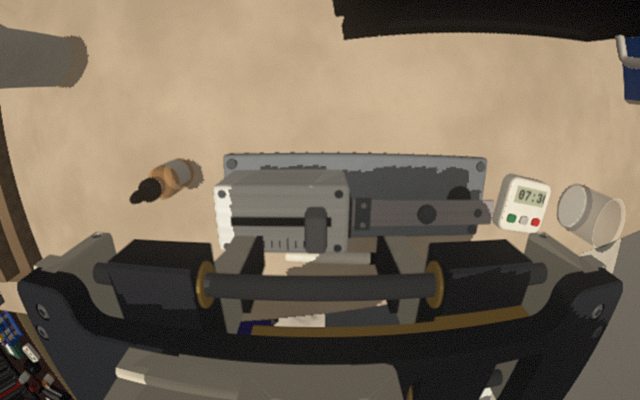

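The block at (316,230) lies centred between the open fingers. Now I'll go down and grip.

```bash
python3 -m handwheel '[[0,0,0.02,0,0,0],[0,0,0.037,0,0,0],[0,0,0.04,0,0,0],[0,0,0.04,0,0,0],[0,0,0.04,0,0,0]]'; python3 -m handwheel '[[0,0,0,0,0,0],[0,0,0,0,0,0],[0,0,0,0,0,0],[0,0,0,0,0,0],[0,0,0,0,0,0],[0,0,0,0,0,0],[0,0,0,0,0,0],[0,0,0,0,0,0]]' 1; python3 avg.py 10
```

```text
clock: 9.6
tool_pos: [0.4636, 0.0721, 0.0948]
orientation: [-180.0, -0.1, -9.0]
force: [0.8, -0.2, -0.2]
opening: 0.0876
clock: 10.6
tool_pos: [0.4634, 0.0726, 0.0942]
orientation: [-179.9, -0.0, -9.0]
force: [-1.8, 1.8, 1.1]
opening: 0.0138
t 11.1 pos [0.46325 0.07213 0.09417] sd z 1e-05 F [-0.343  2.715 -0.439] sd 0.54 tip z mm 77.17 open 0.013704308265464617
```

```bash
python3 -m handwheel '[[0,-0.006,0,0,0,0],[0,-0.012,0,0,0,0],[0,-0.018,0,0,0,0],[0,-0.024,0,0,0,0],[0,-0.026,0,0,0,0],[0,-0.026,0,0,0,0],[0,-0.026,0,0,0,0],[0,-0.026,0,0,0,0]]'; python3 avg.py 10
```

```text
clock: 12.1
tool_pos: [0.4672, 0.0973, 0.0942]
orientation: [180.0, 0.0, -9.0]
force: [2.0, -4.6, -1.0]
opening: 0.0137
t 12.6 pos [0.46723 0.09731 0.09415] sd z 1e-05 F [ 2.549 -4.941  0.132] sd 0.6 tip z mm 77.15 open 0.013517992709340397
```

```bash
python3 -m handwheel '[[0,0,0,0,0,0],[0,0,0,0,0,0],[0,0,0,0,0,0],[0,0,-0.02,0,0,0],[0,0,-0.04,0,0,0],[0,0,-0.04,0,0,0]]' -1;  python3 -c "
from plant import ctrl
from h import *
o=ctrl.get_obs();print(o['tool_pos'])
for z in(.134,.0846): print(*[np.round(a,4) for a in delta(o,(.4496,-.014,z),-9.0)])"
```

```text
clock: 13.35
tool_pos: [0.4681, 0.0983, 0.1355]
orientation: [-179.9, -0.1, -9.0]
force: [-0.8, 1.6, -0.5]
opening: 0.0685
[0.46811695 0.09830349 0.13550994]
[-0.0008  0.1138  0.0013] [-0.0021 -0.0023  0.0006]
[-0.0009  0.1139  0.0507] [-0.0021 -0.0023  0.0006]
```

```bash
python3 -m handwheel '[[-0.0005,0.05,0,0,0,0],[-0.0005,0.1,0,0,0,0],[-0.0005,0.114,0,0,0,0],[-0.0005,0.114,0,0,0,0],[-0.0005,0.114,0,0,0,0],[-0.0005,0.114,0,0,0,0],[-0.0005,0.114,0.025,0,0,0],[-0.0005,0.114,0.049,0,0,0]]' 1; python3 -m handwheel '[[0,0,0,0,0,0],[0,0,0,0,0,0],[0,0,0,0,0,0]]'; python3 avg.py 16
```

```text
clock: 14.35
tool_pos: [0.4494, -0.0141, 0.0847]
orientation: [-180.0, -0.1, -8.9]
force: [1.0, 0.7, -0.3]
opening: 0.0022
clock: 14.72
tool_pos: [0.4497, -0.0145, 0.0861]
orientation: [-180.0, -0.1, -9.0]
force: [0.1, 0.0, -0.3]
opening: 0.0004
t 15.525 pos [ 0.44909 -0.01486  0.0854 ] sd z 0.00029 F [-0.068 -0.001  0.157] sd 0.49 tip z mm 68.4 open 0.0003134374513587064
```

```bash
python3 -m handwheel '[[0,0,0.005,0,0,0],[0,0,0.009,0,0,0],[0,0,0.011,0,0,0],[0,0,0.013,0,0,0],[0,0,0.013,0,0,0],[0,0,0.013,0,0,0],[0,0,0.013,0,0,0]]'; python3 avg.py 10
```

```text
clock: 16.4
tool_pos: [0.4488, -0.0151, 0.0722]
orientation: [180.0, 0.0, -9.0]
force: [-1.2, -2.8, 4.7]
opening: 0.0006
t 16.9 pos [ 0.44886 -0.01501  0.07217] sd z 3e-05 F [-1.631 -2.943  4.511] sd 0.32 tip z mm 55.17 open 0.0003622148995188912
```

```bash
python3 -m handwheel '[[-0.0001,0.0003,0,0,0,0],[-0.0001,0.0003,0,0,0,0],[-0.0001,0.0003,0,0,0,0],[-0.0001,0.0003,0,0,0,0]]'; python3 avg.py 12
```

```text
clock: 17.4
tool_pos: [0.4489, -0.0151, 0.0722]
orientation: [-180.0, -0.0, -9.0]
force: [-1.2, -1.9, 4.7]
opening: 0.0005
t 18.0 pos [ 0.44887 -0.01513  0.07218] sd z 1e-05 F [-1.469 -1.393  4.379] sd 0.36 tip z mm 55.18 open 0.00011264993635389886
```

```bash
python3 -m handwheel '[[-0.0001,0.0003,0.001,0,0,0],[-0.0002,0.0005,0.002,0,0,0],[-0.0003,0.0007,0.003,0,0,0],[-0.0003,0.0007,0.003,0,0,0],[-0.0003,0.0007,0.003,0,0,0],[-0.0003,0.0007,0.003,0,0,0]]'; python3 avg.py 16
```

```text
clock: 18.75
tool_pos: [0.4488, -0.0155, 0.0693]
orientation: [-180.0, -0.0, -9.0]
force: [-1.9, 0.4, 5.0]
opening: 0.0003
t 19.55 pos [ 0.44884 -0.01548  0.0693 ] sd z 1e-05 F [-1.373  0.857  5.543] sd 0.56 tip z mm 52.3 open 0.0007503696668341416
```

```bash
python3 -m handwheel '[[0,0,-0.03,0,0,0],[0,0,-0.065,0,0,0],[0,0,-0.065,0,0,0],[0,-0.05,-0.065,0,0,0],[0,-0.1,-0.065,0,0,0],[0,-0.114,-0.065,0,0,0],[0,-0.114,-0.065,0,0,0],[0,-0.114,-0.065,0,0,0]]' -1; python3 -c "
from plant import ctrl
from h import *
o=ctrl.get_obs();print(o['tool_pos'])
print(*[np.round(a,4) for a in delta(o,(.4673,.0973,.0942),-9.0)])"
```

```text
clock: 20.55
tool_pos: [0.4656, 0.096, 0.1335]
orientation: [180.0, 0.1, -9.0]
force: [-0.1, -0.4, -0.3]
opening: 0.0746
[0.4656076  0.09597732 0.13354054]
[ 0.0015 -0.0016  0.0393] [ 0.0007  0.0011 -0.0002]
```

```bash
python3 -m handwheel '[[0.001,-0.0008,0,0,0,0],[0.001,-0.0008,0.02,0,0,0],[0.001,-0.0008,0.037,0,0,0],[0.001,-0.0008,0.04,0,0,0],[0.001,-0.0008,0.04,0,0,0],[0.001,-0.0008,0.04,0,0,0],[0.001,-0.0008,0.04,0,0,0]]'; python3 avg.py 6; python3 -m handwheel '[[0,0,0,0,0,0],[0,0,0,0,0,0],[0,0,0,0,0,0],[0,0,0,0,0,0],[0,0,0,0,0,0],[0,0,0,0,0,0],[0,0,0,0,0,0],[0,0,0,0,0,0]]' 1; python3 avg.py 10
```

```text
clock: 21.42
tool_pos: [0.4676, 0.0975, 0.0947]
orientation: [-180.0, -0.0, -9.0]
force: [0.2, 0.8, 0.5]
opening: 0.0876
t 21.725 pos [0.46743 0.0975  0.09442] sd z 0.00012 F [-0.055  0.048 -0.126] sd 0.54 tip z mm 77.42 open 0.0877153886968849
clock: 22.72
tool_pos: [0.4673, 0.0973, 0.0941]
orientation: [180.0, 0.0, -9.0]
force: [0.7, -2.5, 1.1]
opening: 0.0133
t 23.225 pos [0.4673  0.0973  0.09417] sd z 1e-05 F [ 0.225 -1.259  0.406] sd 0.32 tip z mm 77.17 open 0.013655887857581974
```

```bash
python3 -m handwheel '[[0,-0.004,0,0,0,0],[0,-0.008,0,0,0,0],[0,-0.011,0,0,0,0],[0,-0.011,0,0,0,0],[0,-0.011,0,0,0,0],[0,-0.011,0,0,0,0]]'; python3 avg.py 8; python3 -m handwheel '[[0,0,0,0,0,0],[0,0,0,0,0,0],[0,0,0,0,0,0],[0,0,-0.02,0,0,0],[0,0,-0.04,0,0,0],[0,0,-0.04,0,0,0]]' -1;  python3 -c "
from plant import ctrl
from h import *
o=ctrl.get_obs();print(o['tool_pos'])
for z in(.134,.085): print(*[np.round(a,4) for a in delta(o,(.449,-.0146,z),-9.0)])"
```

```text
clock: 23.98
tool_pos: [0.4691, 0.1084, 0.0942]
orientation: [-180.0, -0.0, -9.0]
force: [0.4, -1.6, 0.7]
opening: 0.0139
t 24.375 pos [0.46908 0.10838 0.09417] sd z 2e-05 F [ 0.331 -1.028  0.645] sd 0.65 tip z mm 77.17 open 0.013528894313164364
clock: 25.12
tool_pos: [0.4699, 0.1088, 0.1355]
orientation: [-179.9, -0.1, -9.0]
force: [0.4, -0.7, -0.2]
opening: 0.0679
[0.4699065  0.10879153 0.13552625]
[-0.0014  0.1251  0.0013] [-0.002  -0.0023  0.0005]
[-0.0015  0.1252  0.0503] [-0.002  -0.0023  0.0005]
```

```bash
python3 -m handwheel '[[-0.001,0.05,0,0,0,0],[-0.001,0.1,0,0,0,0],[-0.001,0.125,0,0,0,0],[-0.001,0.125,0,0,0,0],[-0.001,0.125,0,0,0,0],[-0.001,0.125,0,0,0,0],[-0.001,0.125,0.025,0,0,0],[-0.001,0.125,0.049,0,0,0]]' 1; python3 -m handwheel '[[0,0,0,0,0,0],[0,0,0,0,0,0],[0,0,0,0,0,0],[0,0,0,0,0,0],[0,0,0,0,0,0]]'; python3 avg.py 12
```

```text
clock: 26.12
tool_pos: [0.4489, -0.0142, 0.0847]
orientation: [-180.0, -0.1, -8.9]
force: [-0.1, -1.0, -0.3]
opening: 0.0017
clock: 26.75
tool_pos: [0.4487, -0.015, 0.0855]
orientation: [-180.0, -0.0, -9.0]
force: [-0.5, -0.5, -0.9]
opening: 0.0002
t 27.35 pos [ 0.44854 -0.01506  0.08521] sd z 0.0001 F [ 0.169 -0.374 -0.061] sd 0.33 tip z mm 68.21 open 0.00035034034919480424
```

```bash
python3 -m handwheel '[[0,0,0.005,0,0,0],[0,0,0.009,0,0,0],[-0.0001,0.0002,0.011,0,0,0],[-0.0002,0.0005,0.013,0,0,0],[-0.0002,0.0005,0.013,0,0,0],[-0.0002,0.0005,0.013,0,0,0],[-0.0002,0.0005,0.013,0,0,0]]'; python3 avg.py 10
```

```text
clock: 28.22
tool_pos: [0.4485, -0.0154, 0.0724]
orientation: [-180.0, -0.0, -9.0]
force: [-1.6, 1.0, 6.0]
opening: 0.0006
t 28.725 pos [ 0.44843 -0.01543  0.07243] sd z 1e-05 F [-1.175  0.547  5.487] sd 0.44 tip z mm 55.43 open 0.0005336826768191259
```

```bash
python3 -m handwheel '[[-0.0001,0.0001,0.001,0,0,0],[-0.0002,0.0003,0.002,0,0,0],[-0.0003,0.0004,0.0033,0,0,0],[-0.0003,0.0004,0.0033,0,0,0],[-0.0003,0.0004,0.0033,0,0,0],[-0.0003,0.0004,0.0033,0,0,0]]'; python3 avg.py 20
```

```text
clock: 29.48
tool_pos: [0.4484, -0.0156, 0.0694]
orientation: [-180.0, -0.1, -9.0]
force: [-2.0, 0.8, 7.6]
opening: 0.0005
t 30.475 pos [ 0.44841 -0.01563  0.06939] sd z 1e-05 F [-1.689  1.091  7.905] sd 0.49 tip z mm 52.39 open 0.0004744998471959991
```

```bash
python3 -m handwheel '[[-0.0003,-0.0001,0.00015,0,0,0],[-0.0003,-0.0001,0.00015,0,0,0],[-0.0003,-0.0001,0.00015,0,0,0],[-0.0003,-0.0001,0.00015,0,0,0]]'; python3 avg.py 24
```

```text
clock: 30.98
tool_pos: [0.4483, -0.0156, 0.0693]
orientation: [-180.0, -0.1, -9.0]
force: [-1.3, -0.5, 8.1]
opening: 0.0006
t 32.175 pos [ 0.44835 -0.01555  0.06933] sd z 1e-05 F [-0.836  0.205  8.3  ] sd 0.43 tip z mm 52.33 open 0.0005172824670778293
```

The test push reads about 8.3 N at 5.9 mm. I'll check the height reference by finding the button's first touch.

```bash
python3 -m handwheel '[[0,0,-0.003,0,0,0],[0,0,-0.0064,0,0,0],[0,0,-0.0064,0,0,0],[0,0,-0.0064,0,0,0],[0,0,-0.0064,0,0,0],[0,0,-0.0064,0,0,0]]'; python3 avg.py 12; python3 -m handwheel '[[0,0,0.0003,0,0,0],[0,0,0.0003,0,0,0],[0,0,0.0003,0,0,0]]'; python3 avg.py 10;python3 -m handwheel '[[0,0,0.0003,0,0,0],[0,0,0.0003,0,0,0],[0,0,0.0003,0,0,0]]'; python3 avg.py 10
```

```text
clock: 32.92
tool_pos: [0.4478, -0.0156, 0.0752]
orientation: [-180.0, -0.0, -9.0]
force: [1.2, 0.6, 3.7]
opening: 0.0004
t 33.525 pos [ 0.4478  -0.01564  0.07517] sd z 1e-05 F [1.274 1.058 3.817] sd 0.45 tip z mm 58.17 open 0.0002327429982536574
clock: 33.9
tool_pos: [0.4477, -0.0157, 0.0748]
orientation: [-180.0, -0.0, -9.0]
force: [1.6, 1.5, 4.4]
opening: 0.0005
t 34.4 pos [ 0.4477  -0.01567  0.07485] sd z 1e-05 F [1.988 0.832 4.003] sd 0.47 tip z mm 57.85 open 0.0004212620734995462
clock: 34.78
tool_pos: [0.4477, -0.0157, 0.0745]
orientation: [-180.0, -0.0, -9.0]
force: [2.1, 1.1, 3.8]
opening: 0.0005
t 35.275 pos [ 0.44767 -0.0157   0.07453] sd z 1e-05 F [2.232 0.934 3.977] sd 0.53 tip z mm 57.53 open 0.000548424948494683
```

```bash
python3 -m handwheel '[[0,0,0.002,0,0,0],[0,0,0.004,0,0,0],[0,0.0001,0.0057,0,0,0],[-0.0001,0.0001,0.0057,0,0,0],[-0.0001,0.0001,0.0057,0,0,0],[-0.0001,0.0001,0.0057,0,0,0]]'; python3 avg.py 30
```

```text
clock: 36.02
tool_pos: [0.4477, -0.016, 0.0691]
orientation: [180.0, -0.0, -9.0]
force: [2.7, -0.6, 9.1]
opening: 0.0003
t 37.525 pos [ 0.44764 -0.01597  0.06905] sd z 1e-05 F [ 1.731 -0.777  8.043] sd 0.61 tip z mm 52.05 open 0.00016555548727358862
```

```bash
python3 -m handwheel '[[0,0,-0.03,0,0,0],[0,0,-0.08,0,0,0],[0,0,-0.13,0,0,0],[0,0,-0.13,0,0,0],[0,0,-0.13,0,0,0],[0,0,-0.13,0,0,0],[0,0,-0.13,0,0,0]]'; python3 avg.py 8; python3 -c "
from plant import ctrl
import cv2
i=ctrl.snapshot('wrist')['img'];cv2.imwrite('pics/w3.png',i)"
```

```text
clock: 38.4
tool_pos: [0.4468, -0.016, 0.1977]
orientation: [179.9, 0.1, -9.0]
force: [0.1, 0.3, 0.2]
opening: 0.0004
t 38.8 pos [ 0.44733 -0.01584  0.19842] sd z 0.00029 F [0.588 0.286 0.19 ] sd 0.55 tip z mm 181.42 open 0.0006134510679109444
```

View pics/w3.png

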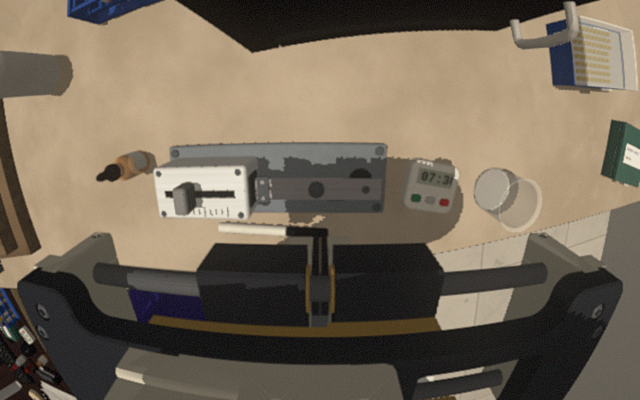

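The block now stands at (183,200), towards the far end of its slot. The arm is level and free, and the pen, dropper bottle, timer and beaker are where they were. I'll hand the job in.

```bash
python3 -c "
from plant import ctrl
print(ctrl.close_job())"
```

```text
the job is handed in; nothing more can be done
None
```

I slid the grey block about 37 mm towards +y, in two moves of 25.5 and 11 mm. The arm now gives 8 N at 6 mm. I finished with a test push, let go and handed the job in at about 39 s.

- **Final push:** averaged over 1.5 s, the button was 6.15 mm down at 8.0 N vertical, or about 8.3 N counting sideways friction. The push before it read 8.3 N at 5.9 mm. Single force readings scatter by about 0.5 N, and the highest vertical one I saw was 9.1 N, right after the last descent.
- **Height reference:** the button first resisted at about 58.2 mm with 3.8–4 N. That matches the rest height and the preload given for the right setting.
- **One disagreement:** the first test pointed to the block being about 31 mm short, against the 37 mm actually needed. That push gave only about 2 N with sideways friction mixed in, so I went by the later presses.
- **Last look:** the gripper is well clear, with no significant force on it. The arm is level and free. The pen, dropper bottle, timer and beaker look unmoved in the wrist picture. I did not measure any bystander's position, and I made no final check on the rack, bottle, tip box or slide box.

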